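# Swing the vise to the green marker and lock it

### The job

Pushing with one finger (the upright clamp bar at the end of the screw is the handiest place), turn the vise until its yellow pointer points at the green marker; then, with the finger again, push the orange-posted lock lever clockwise (seen from above) all the way to its stop and take the hand away. Only push: do not take the bar or the lever between the fingers, and leave the loose parts around the vise where they are.

Things in the scene. Friction and masses are not known exactly. Their poses are not given: they have to be found in the camera images.
- vise_base: Round aluminium base plate of the vise, 256 mm across and 12 mm thick, bolted to the bench. Origin on the bench at the plate's centre, which is the upright swivel axis of the vise head. Its x axis is where the pointer points at joint vise_head = 0 (away from the robot, give or take 0.2 rad).
- vise_head (a joint): Swivel angle of the blue cast iron vise head about the upright axis through the base centre, rad, growing counter-clockwise seen from above, -1 to 1. The pointer's direction is the base plate's x axis turned by this angle; the screw and clamp bar stick out exactly opposite. Stiff with friction: about 4 N at the bar turns it, it stops where it is left.
- pointer_tip (a point): Tip of the yellow pointer low on the head, 89 mm from the swivel axis, 24 mm above the bench. Its x axis runs outwards along the pointer, z up. The vise head lies within 95 mm of the axis on the bar's side and 50 mm elsewhere, 115 mm high; a copper board blank 100 mm wide is clamped in the jaws and rises to 148 mm.
- bar_top (a point): Top of the upright steel clamp bar with red ball ends, 140 mm from the swivel axis, opposite the pointer. 10 mm thick (balls 15 mm), 30 to 119.5 mm above the bench; the level screw head it passes through is 24 mm thick with its top 84 mm up. z up. Push sideways on the bar above the screw.
- green_marker: Green-capped pin fixed on the base plate beyond the pointer, 14 mm across, 22 mm tall, its top 34 mm above the bench. Origin at the centre of its foot, 98 to 123 mm from the swivel axis. This is the one to point at.
- red_marker: Red-capped pin like the green one, on the other side: not the one to point at. Origin at the centre of its foot.
- lock_lever (a joint): Angle of the lock lever, rad: grows clockwise seen from above, 0 to 1.05; 1.05 is the locked stop. It starts at 0 to 0.25. At 0 the lever points 65 degrees clockwise from the base plate's x axis, at the stop 125 degrees clockwise. About 2 N at the post moves it; it stays where it is left.
- lever_pivot (a point): Upright pivot axis of the lock lever, on the rim of the base plate 112 mm from its centre in the plate's -y direction; top of the pivot boss, 30 mm above the bench.
- lever_post (a point): Top centre of the upright orange post at the end of the lock lever, 80 mm from the pivot; post 12 mm across, from the flat arm (12 mm wide, top 26 mm up) to 60 mm above the bench. z up.
- enclosure: Loose black plastic enclosure half, open box 110 x 70 x 32 mm, to the left of the vise; leave it. Origin at the centre of its underside.
- spacer: Loose steel hex spacer rod standing upright, 14 mm across flats, 55 mm tall, beyond and right of the vise; leave it. Origin at the centre of its underside.
- terminal_block: Loose green terminal block with tin-plated contacts, 20 x 60 x 20 mm, near and right of the vise; leave it. Origin at the centre of its underside.

How it is judged:
On the way, in this order (a step that is already met when the one before it is completed fails the run):
1. the pointer points at the green marker (line of the pointer within 7 mm of the marker's centre) and rests, the lever not yet pushed over (y of green_marker in the frame of pointer_tip between -0.007 and 0.007 m and x of green_marker in the frame of pointer_tip above 0 m and velocity of joint vise_head between -0.03 and 0.03 rad/s and value of joint lock_lever below 0.5 rad), for 0.3 s.
2. the lock lever is at its stop with the pointer still on the green marker (y of green_marker in the frame of pointer_tip between -0.007 and 0.007 m and x of green_marker in the frame of pointer_tip above 0 m and value of joint lock_lever above 0.98 rad), for 0.2 s.
At the end, for the whole second after the job is handed in: The line of the pointer passes within 7 mm of the green marker's centre, the vise head rests, the lock lever is within 0.07 rad of its stop, and the loose parts are at rest within 15 mm of where they started (all of step 2 and velocity of joint vise_head between -0.03 and 0.03 rad/s and linear speed of each of enclosure, spacer, terminal_block below 0.02 m/s and distance of each of enclosure, spacer, terminal_block from where it was at the start of the episode below 0.015 m); the robot touches nothing.
It fails at once if a loose part was pushed, lifted or knocked away (15 mm) (distance of any of enclosure, spacer, terminal_block from where it was at the start of the episode above 0.015 m).
It fails at once if the spacer was knocked over (angle between spacer's own z axis and vertical above 0.4 rad).
It fails at once if the clamp bar or the lever post was taken between the fingers ((horizontal distance between the grasp point and bar_top below 0.008 m and z of the grasp point in the frame of bar_top below 0.015 m) or (horizontal distance between the grasp point and lever_post below 0.008 m and z of the grasp point in the frame of lever_post below 0.015 m)).
It also fails if it takes over 58 s, if anything falls off the work surface, if the arm or the gripper's body presses on something with over 40 N, if the wrist force passes 120 N, or if a joint passes its speed limit or range.

### The arm

A 7-joint arm with a two-finger parallel gripper is mounted at the origin on the work surface. World frame = base frame: x ahead of the robot, y to its left, z up, the work surface at z = 0. Lengths are in m, angles in rad, forces in N, time in s.
With the tool pointing down it reaches from about 0.425 to 0.925 m from the base axis. Payload 6.8 kg.
Tool frame: the origin (TCP) lies at the very end of the fingers, on their centre line; the grasp point (between the pads) lies 19 mm behind it; z points along the fingers, y is the line along which they close (so a half turn about z gives the same grasp; the last joint's range is limited). The gripper opens to 85 mm and grips with 20 to 120 N. Pads are 22 mm wide; open, the fingers measure 114 mm over their backs; the gripper's body (76 mm by 85 mm) begins 54 mm behind the grasp point. The pads swing forward as they close: fully open they stand 13 mm farther back than shut.
Start: joints at [1.061, 0.477, 0.022, 1.555, -0.011, 1.109, -0.083], TCP at [0.264, -0.621, 0.231] pointing down, gripper open.
Joint ranges: [-2.96, 2.96], [-0.34, 2.1], [-1.41, 1.46], [0.24, 2.44], [-1.37, 4.51], [0.17, 1.92], [-2.96, 2.96]. Speed limits (rad/s): [2.39, 2.39, 3.14, 3.14, 3.14, 3.14, 3.14].

### API

Orientations are given as a rotation vector (axis times angle).
In Python, from bench import monitor, optics, r gives the robot as it stands.
- The arm moves only by the shell command python3 -m crank 'ROWS' [OPENING] [FORCE]. ROWS is JSON, a list of rows, each a list of 2 entries, a list of its own where there are three numbers: the shift along the tool's x, y, z in cm, then the turn, a rotation vector about the tool's x, y, z in rad. A call has 1 to 5 rows; each row shifts and turns the commanded pose from where the row before left it, along the tool's axes as they then stand; what a row does not reach is not made up. A row lasts 1/10 s, in which the tool goes at most 50 mm and 8.59 degrees, less where a joint would pass 70% of its speed; a pose out of reach is approached as far as the arm can. A call is refused whole if a number of a shift passes 5 or a number of a turn 0.15, either way. A call with a gripper value outside its range is refused whole. OPENING is the finger opening in cm, from 0 to 8.54, set as the call begins (- or left out, the last holds). The fingers move at their own pace and stop on an object; FORCE is the grip in N (left out, the last holds). Time passes only in rows, so rows that do not move let the fingers close. It gives the time, the measured TCP pose, the force, the opening and the grip force at its end, in the units of the state.
- monitor.get_obs(): the state, without advancing time (a new reading comes with each control period).
- optics.grab_frame(name): name is "scene" or "top"; returns (picture, depth): 480x640x3 uint8, red, green, blue; 480x640 float32, m along the optical axis (not along the pixel's ray), 0 where there is no reading.
- optics.camera_model(name): a dict with "vertical_fov" (degrees; the focal length in pixels is half the picture's height over the tangent of half this angle, whatever the lens; pixels are square), "cx", "cy" (the principal point, pixels), "R" (3x3) and "t" (3): a world point X has camera coordinates R X + t. Camera axes: x right, y down, z forward; pixel columns grow to the right and rows downward; lengths in m; the calibration is good to about 2 mm. A picture is of the moment at which its call begins. camera_model takes no time and is no camera call.
- r.hand_in(): hands the job in; it is judged then, once.
The state is a dict: "clock": time; "joints": joint angles; "qvel": joint speeds; "tau": joint torques, N m; "tcp_pos": TCP position; "orientation": TCP orientation; "contact_force": force on the tool from outside, world axes, zero at the start; "moment": the same for the moment, N m; "grip_width": finger opening in m; "gripper_force": force on a finger pad.
Only numpy, scipy, OpenCV 4.12 (cv2) and the standard library are available. Lean on these libraries where they do the work, as an engineer would, in place of code of your own. Each camera call takes 0.05 s, during which the arm holds its last target. There are 200 camera calls.

## Working session

There is one attempt and no reset: what is moved stays moved. The work goes in short steps, Python scripts to look and compute and a shell command to move; the robot and the scene stay as the last step left them, time stands still between calls to the robot, and variables do not carry over. Pictures are saved under pics/ and viewed, at most 10 in all, crops included, and the job is handed in when it is done.

```bash
ls; mkdir -p pics; cat > h.py <<'E'
import numpy as np, cv2
from bench import monitor, optics, r
def snap(cam,name):
    p,d=optics.grab_frame(cam); cv2.imwrite(f'pics/{name}.png',p[:,:,::-1]); np.save(f'pics/{name}.npy',d); return p,d
def ray(cam,u,v):
    m=optics.camera_model(cam); f=240/np.tan(np.radians(m['vertical_fov']/2))
    R=np.array(m['R']);t=np.array(m['t']); return -R.T@t, R.T@np.array([(u-m['cx'])/f,(v-m['cy'])/f,1.])
def atz(cam,u,v,z):
    o,d=ray(cam,u,v); return o+d*(z-o[2])/d[2]
def pt(cam,u,v,dep):
    o,d=ray(cam,u,v); return o+d*dep
E
python3 - <<'E'
from h import *
for c in ("scene","top"):
    snap(c,c+"0"); m=optics.camera_model(c); print(c,{k:np.round(v,3).tolist() for k,v in m.items()})
s=monitor.get_obs(); print({k:np.round(v,3).tolist() for k,v in s.items()})
E
```

```text
pics
scene {'vertical_fov': 55.158, 'cx': 320.075, 'cy': 244.968, 'R': [[0.59, 0.807, -0.018], [0.433, -0.335, -0.837], [-0.681, 0.487, -0.547]], 't': [-0.402, -0.118, 1.365]}
top {'vertical_fov': 50.333, 'cx': 318.391, 'cy': 239.989, 'R': [[0.022, -1.0, -0.001], [-0.993, -0.022, -0.113], [0.113, 0.003, -0.994]], 't': [0.049, 0.61, 1.14]}
{'clock': 0.1, 'joints': [1.061, 0.478, 0.022, 1.556, -0.012, 1.109, -0.083], 'qvel': [0.0, -0.0, -0.001, -0.004, -0.002, -0.001, -0.001], 'tau': [0.005, -59.775, 1.614, -28.195, 0.013, 0.005, 0.0], 'tcp_pos': [0.264, -0.621, 0.23], 'orientation': [-3.077, -0.627, 0.001], 'contact_force': [1.535, 0.262, -0.462], 'moment': [0.001, -0.001, -0.052], 'gripper_force': 0.0, 'grip_width': 0.086}
```

View pics/scene0.png

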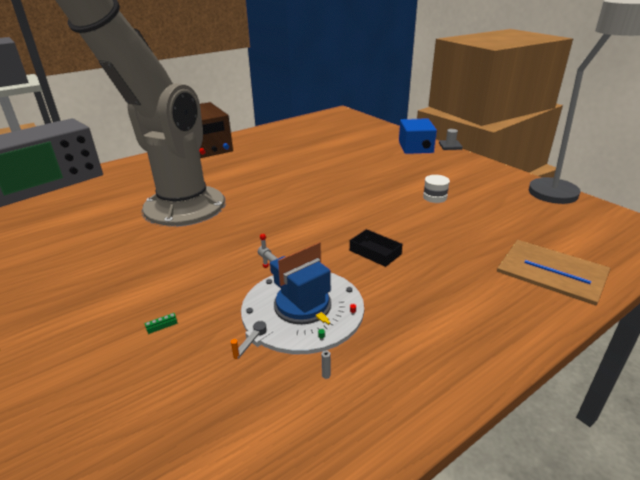

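View pics/top0.png

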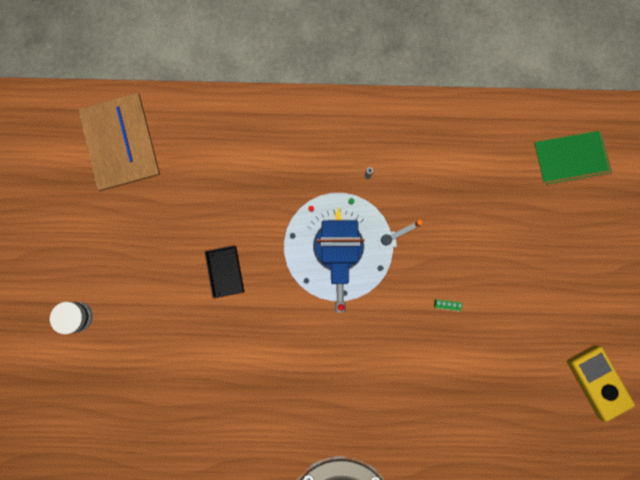

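The overview shows the head at about (340,245), the bar at (341,307), green marker at (351,201), red at (311,209) and lever post at (419,223). I'll enlarge both views.

```bash
python3 - <<'E'
import cv2
a=cv2.imread('pics/top0.png')[160:320,260:460]; cv2.imwrite('pics/tc.png',cv2.resize(a,None,fx=3.75,fy=3.75,interpolation=2))
a=cv2.imread('pics/scene0.png')[220:380,220:380]; cv2.imwrite('pics/sc.png',cv2.resize(a,None,fx=3.75,fy=3.75,interpolation=2))
E
```

```text
(no output)
```

View pics/tc.png

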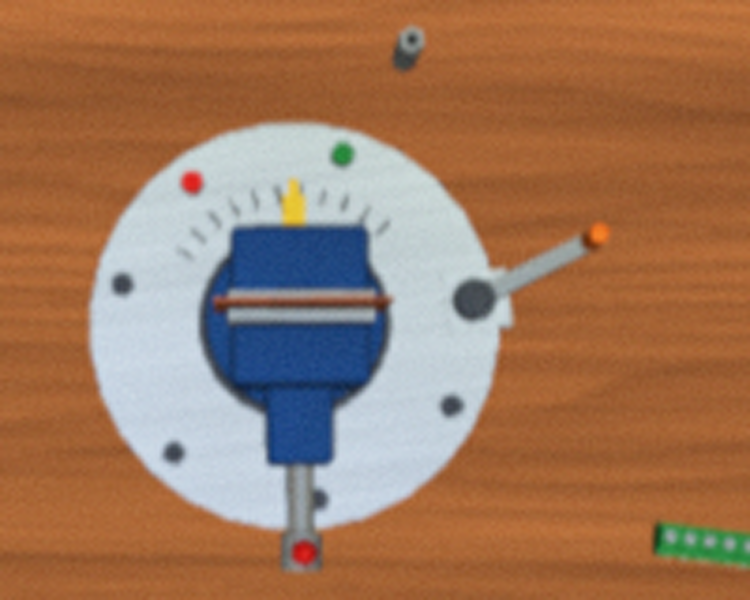

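View pics/sc.png

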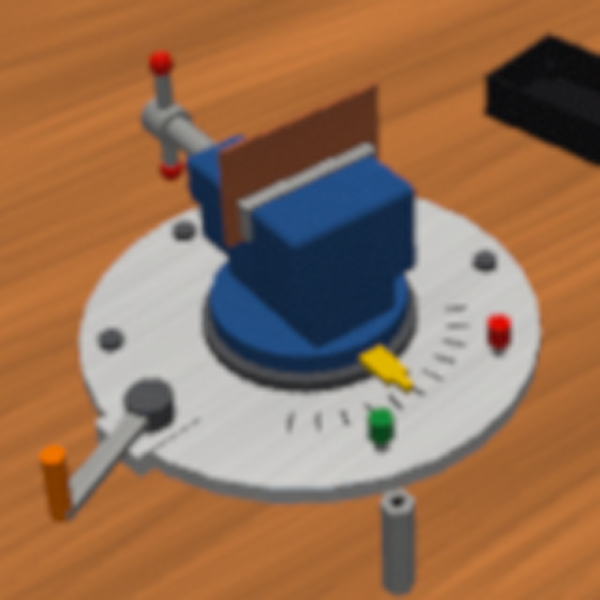

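The top crop shows the pointer tip at (293,180), green cap (343,153), bar ball (304,551), post top (598,234), pivot (473,298) and plate centre about (294,326). In the scene crop they are at: tip (410,387), green (381,413), ball (160,60), post (53,453), pivot (150,393).

```bash
cat >> h.py <<'E'
def tri(a,b):
    A=[];B=[]
    for c,(u,v) in (("top",a),("scene",b)):
        o,d=ray(c,u,v); d=d/np.linalg.norm(d); P=np.eye(3)-np.outer(d,d); A.append(P);B.append(P@o)
    return np.linalg.lstsq(np.vstack(A),np.hstack(B),rcond=None)[0]
E
python3 - <<'E'
from h import *
T=lambda u,v:((u+.5)/3.75-.5+260,(v+.5)/3.75-.5+160)
S=lambda u,v:((u+.5)/3.75-.5+220,(v+.5)/3.75-.5+220)
D=dict(tip=((293,180),(410,387),.024),green=((343,153),(381,413),.034),bar=((304,551),(160,60),.115),post=((598,234),(53,453),.06),pivot=((473,298),(150,393),.03),spacer=((411,40),(398,500),.055))
c=atz("top",*T(294,326),.012); print("centre",c.round(4))
P={}
for k,(a,b,z) in D.items():
    P[k]=atz("top",*T(*a),z); print(k,tri(T(*a),S(*b)).round(4),P[k].round(4),"r",np.linalg.norm((P[k]-c)[:2]).round(4))
ang=lambda v:np.arctan2(v[1],v[0])
print("tip ang",ang(P['tip']-c),"green",ang(P['green']-c),"bar",ang(c-P['bar']),"pivot",ang(P['pivot']-c)+np.pi/2,"tip-bar",ang(P['tip']-P['bar']))
print("lever ang",ang(P['post']-P['pivot']),np.linalg.norm((P['post']-P['pivot'])[:2]))
for n,(u,v) in dict(tb=(448,305),encl=(225,272)).items(): print(n,atz("top",u,v,.02).round(3))
E
```

```text
centre [0.5964 0.0168 0.012 ]
tip [0.6861 0.019  0.0253] [0.6867 0.0195 0.024 ] r 0.0903
green [ 0.7018 -0.0111  0.0363] [ 0.7025 -0.0108  0.034 ] r 0.1096
bar [0.4584 0.0116 0.1155] [0.4589 0.0125 0.115 ] r 0.1376
post [ 0.651  -0.1641  0.0605] [ 0.6514 -0.1635  0.06  ] r 0.1885
pivot [ 0.6138 -0.0932  0.0309] [ 0.6144 -0.0925  0.03  ] r 0.1107
spacer [ 0.769  -0.0505  0.056 ] [ 0.7696 -0.0501  0.055 ] r 0.1856
tip ang 0.030038021005918646 green -0.2544726584243812 bar 0.03088975151742234 pivot 0.16302770069127281 tip-bar 0.030552395598861963
lever ang -1.0915257509349119 0.08010651865631029
tb [ 0.467 -0.238  0.02 ]
encl [0.531 0.277 0.02 ]
```

```bash
python3 -m crank '[[[0,0,0],[0,0,0.134]],[[0,0,0],[0,0,0.134]],[[0,0,0],[0,0,0.134]],[[1.6,-4.4,0],[0,0,0]],[[1.6,-4.4,0],[0,0,0]]]' 0
python3 -m crank '[[[1.6,-4.4,0],[0,0,0]],[[1.6,-4.4,0],[0,0,0]],[[1.6,-4.4,0],[0,0,0]],[[1.6,-4.4,0],[0,0,0]],[[1.6,-4.4,0],[0,0,0]]]'
```

```text
clock: 0.6
tcp_pos: [0.2953, -0.5327, 0.2304]
orientation: [-3.141, 0.005, 0.002]
contact_force: [1.8, 0.5, 0.5]
grip_width: 0.0124
gripper_force: 0.0
clock: 1.1
tcp_pos: [0.3762, -0.3113, 0.2312]
orientation: [3.142, -0.0, -0.0]
contact_force: [0.7, 0.2, 0.5]
grip_width: 0.0002
gripper_force: 0.0
```

```bash
python3 -m crank '[[[1.6,-4.6,0],[0,0,0]],[[1.6,-4.6,0],[0,0,0]],[[1.7,-4.6,0],[0,0,0]],[[1.7,-4.6,0],[0,0,0]],[[1.7,-4.6,0],[0,0,0]]]'
python3 -m crank '[[[0,0,4.5],[0,0,0]],[[0,0,4.5],[0,0,0]],[[0,0,4.3],[0,0,0]],[[0,0,0],[0,0,0]],[[0,0,0],[0,0,0]]]'
```

```text
clock: 1.6
tcp_pos: [0.4591, -0.0814, 0.2313]
orientation: [3.141, -0.001, -0.0]
contact_force: [1.2, -0.8, 0.3]
grip_width: -0.0002
gripper_force: 0.0
clock: 2.1
tcp_pos: [0.4588, -0.0832, 0.0985]
orientation: [-3.141, 0.0, 0.003]
contact_force: [0.1, -0.4, -0.0]
grip_width: 0.0
gripper_force: 0.0
```

```bash
python3 -m crank '[[[0,-2,0.5],[0,0,0]],[[0,-2,0],[0,0,0]],[[0,-1.8,0],[0,0,0]],[[0,-1,0],[0,0,0]],[[0,-0.5,0],[0,0,0]]]'
python3 -m crank '[[[0,-0.6,0],[0,0,0]],[[0,-0.6,0],[0,0,0]],[[0,-0.6,0],[0,0,0]],[[0,-0.6,0],[0,0,0]],[[0,-0.6,0],[0,0,0]]]'
python3 - <<'E'
from h import *
p,d=snap("top","t1")
cv2.imwrite('pics/t1c.png',cv2.resize(cv2.cvtColor(p[160:320,260:460],cv2.COLOR_RGB2BGR),None,fx=3.75,fy=3.75,interpolation=2))
E
```

```text
clock: 2.6
tcp_pos: [0.4606, -0.0095, 0.0952]
orientation: [-3.142, -0.001, -0.006]
contact_force: [0.3, -0.2, -0.2]
grip_width: 0.0002
gripper_force: 0.0
clock: 3.1
tcp_pos: [0.4598, 0.0198, 0.0934]
orientation: [3.141, -0.001, 0.002]
contact_force: [3.0, -4.2, 0.8]
grip_width: -0.0001
gripper_force: 2.2
```

View pics/t1c.png

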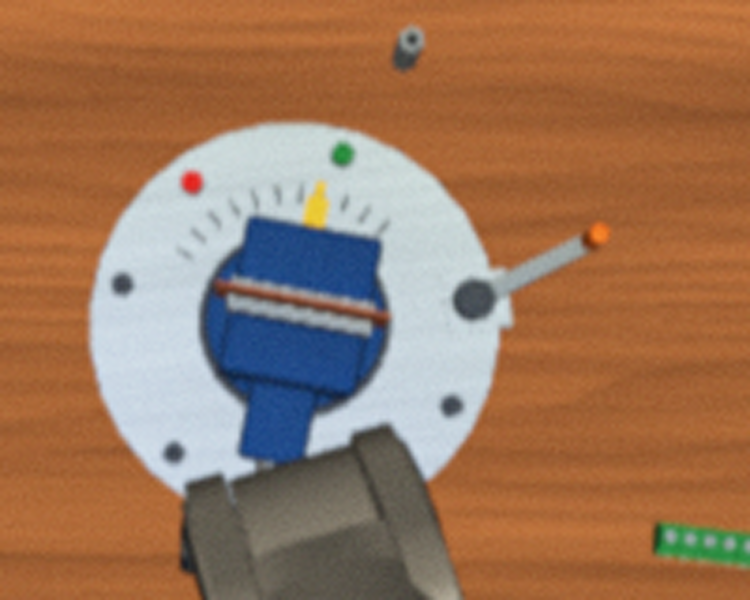

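The pointer tip has moved to (321,183) in the crop, and the rest is undisturbed. Next I'll compute what remains.

```bash
python3 - <<'E'
from h import *
p=atz("top",(321.5)/3.75+259.5,(183.5)/3.75+159.5,.024); v=p[:2]-[.5967,.0168]
a=np.arctan2(v[1],v[0]); print(p,a,"remaining bar mm",140*(a+.254))
E
python3 -m crank '[[[0,-0.3,0],[0,0,0]],[[0,-0.3,0],[0,0,0]],[[0,-0.2,0],[0,0,0]],[[0,-0.1,0],[0,0,0]],[[0,0,0],[0,0,0]]]'
python3 - <<'E'
from h import *
p,d=snap("top","t2")
hsv=cv2.cvtColor(p[190:235,310:370],cv2.COLOR_RGB2HSV)
m=cv2.inRange(hsv,(22,150,120),(32,255,255)); g=cv2.inRange(hsv,(50,120,40),(85,255,255))
for n,k,z in (("yel",m,.024),("green",g,.032)):
    y,x=np.nonzero(k); q=atz("top",x.mean()+310,y.mean()+190,z); v=q[:2]-[.5967,.0168]; print(n,len(x),q.round(4),np.arctan2(v[1],v[0]).round(3))
E
```

```text
[0.68515576 0.0020149  0.024     ] -0.16561579498693751 remaining bar mm 12.37378870182875
clock: 3.65
tcp_pos: [0.4592, 0.0288, 0.0932]
orientation: [-3.142, 0.0, -0.0]
contact_force: [2.3, -2.7, 0.4]
grip_width: 0.0001
gripper_force: 1.6
yel 39 [6.674e-01 5.000e-04 2.400e-02] -0.227
green 18 [ 0.7022 -0.0104  0.032 ] -0.253
```

```bash
python3 -m crank '[[[0,-0.15,0],[0,0,0]],[[0,-0.1,0],[0,0,0]],[[0,-0.1,0],[0,0,0]],[[0,0,0],[0,0,0]],[[0,0,0],[0,0,0]]]'
python3 -m crank '[[[0,1,0],[0,0,0]],[[0,3,0],[0,0,0]],[[0,4,0],[0,0,0]],[[0,4,0],[0,0,0]],[[0,4,0],[0,0,0]]]'
python3 - <<'E'
from h import *
p,d=snap("top","t3")
cv2.imwrite('pics/t3c.png',cv2.resize(cv2.cvtColor(p[190:320,270:430],cv2.COLOR_RGB2BGR),None,fx=4.5,fy=4.5,interpolation=2))
E
```

```text
clock: 4.2
tcp_pos: [0.4591, 0.0321, 0.0932]
orientation: [3.142, -0.001, -0.0]
contact_force: [3.1, -3.7, -0.1]
grip_width: 0.0003
gripper_force: 1.9
clock: 4.7
tcp_pos: [0.4581, -0.1287, 0.0931]
orientation: [-3.14, -0.001, 0.002]
contact_force: [0.1, 0.1, 0.0]
grip_width: 0.0003
gripper_force: 0.0
```

View pics/t3c.png

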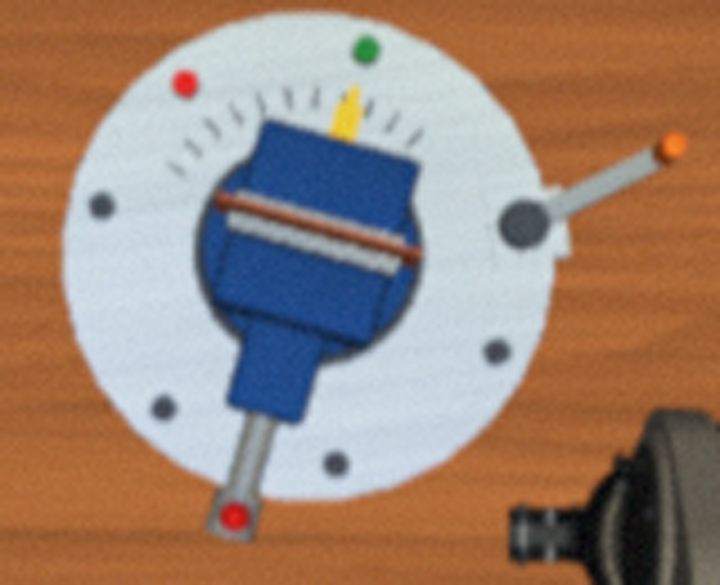

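Tip at (354,88), ball at (235,516), green cap at (366,49); I'll check the pointer line.

```bash
python3 - <<'E'
from h import *
f=lambda u,v,z:atz("top",(u+.5)/4.5-.5+270,(v+.5)/4.5-.5+190,z)[:2]
t=f(354,88,.024);b=f(235,516,.113);g=f(366,49,.033);c=np.array([.5967,.0168])
for n,o,e in (("c-tip",c,t),("bar-tip",b,t),("bar-c",b,c)):
    d=(e-o)/np.linalg.norm(e-o); w=g-c if n!="bar-tip" else g-o; print(n,np.arctan2(d[1],d[0]).round(3),"off mm",1e3*(d[0]*w[1]-d[1]*w[0]))
E
```

```text
c-tip -0.247 off mm -0.5762374578000204
bar-tip -0.255 off mm -0.423432448763264
bar-c -0.26 off mm 0.8200013757284006
```

```bash
python3 -m crank '[[[3,1.3,-3],[0,0,0]],[[4,1.3,-1.5],[0,0,0]],[[4.7,1.3,0],[0,0,0]],[[4.7,0,0],[0,0,0]],[[4.7,0,0],[0,0,0]]]'
python3 -m crank '[[[3.1,0,0],[0,0,0]],[[0,0,4],[0,0,0]],[[0,0,4],[0,0,0]],[[0,0,2],[0,0,0]],[[0,0,0],[0,0,0]]]'
```

```text
clock: 5.25
tcp_pos: [0.6709, -0.167, 0.138]
orientation: [-3.141, 0.002, 0.002]
contact_force: [1.8, -0.1, -0.3]
grip_width: -0.0001
gripper_force: 0.0
clock: 5.75
tcp_pos: [0.6973, -0.1656, 0.0336]
orientation: [-3.139, -0.001, 0.014]
contact_force: [0.0, 0.5, -0.7]
grip_width: 0.0003
gripper_force: 0.0
```

```bash
python3 -m crank '[[[-1.5,0.3,-0.4],[0,0,0]],[[-1,0,0],[0,0,0]],[[-1,0,0],[0,0,0]],[[-1,0,0],[0,0,0]],[[-1,0,0],[0,0,0]]]'
python3 -m crank '[[[-1,0,0],[0,0,0]],[[-1,0,0],[0,0,0]],[[-1,0,0],[0,0,0]],[[-0.8,0,0],[0,0,0]],[[-0.4,0,0],[0,0,0]]]'
```

```text
clock: 6.25
tcp_pos: [0.6466, -0.1705, 0.0435]
orientation: [3.141, -0.001, 0.005]
contact_force: [3.0, -1.5, 0.3]
grip_width: 0.0001
gripper_force: 1.5
clock: 6.75
tcp_pos: [0.603, -0.1686, 0.0421]
orientation: [-3.14, -0.001, 0.001]
contact_force: [3.0, 1.7, 0.0]
grip_width: 0.0001
gripper_force: 1.4
```

```bash
python3 -m crank '[[[-0.3,0,0],[0,0,0]],[[-0.3,0,0],[0,0,0]],[[-0.2,0,0],[0,0,0]],[[0,0,0],[0,0,0]],[[0,0,0],[0,0,0]]]'
```

```text
clock: 7.25
tcp_pos: [0.5959, -0.1701, 0.0422]
orientation: [3.141, -0.001, -0.001]
contact_force: [1.7, 1.2, 0.3]
grip_width: 0.0002
gripper_force: 0.9
```

```bash
python3 -m crank '[[[-0.3,0,0],[0,0,0]],[[-0.2,0,0],[0,0,0]],[[0,0,0],[0,0,0]],[[0,0,0],[0,0,0]]]'
```

```text
clock: 7.65
tcp_pos: [0.5947, -0.1699, 0.0428]
orientation: [3.141, 0.0, 0.011]
contact_force: [11.9, 0.6, -5.8]
grip_width: 0.0
gripper_force: 5.6
```

The force has jumped to 12 N, so the lever is at its stop. I'll withdraw and check.

```bash
python3 -m crank '[[[0,0,0],[0,0,0]],[[0.8,0,0],[0,0,0]],[[2,0,0],[0,0,0]],[[2,0,-2],[0,0,0]],[[0,0,-4],[0,0,0]]]'
python3 -m crank '[[[0,2,-4],[0,0,0]],[[0,4,-3],[0,0,0]],[[0,4,0],[0,0,0]],[[0,4,0],[0,0,0]],[[0,0,0],[0,0,0]]]'
python3 - <<'E'
from h import *
p,d=snap("top","t4")
cv2.imwrite('pics/t4c.png',cv2.resize(cv2.cvtColor(p[160:320,200:470],cv2.COLOR_RGB2BGR),None,fx=2.9,fy=2.9,interpolation=2))
E
```

```text
clock: 8.15
tcp_pos: [0.6378, -0.1695, 0.0994]
orientation: [-3.14, -0.0, 0.011]
contact_force: [-0.8, 0.4, 0.0]
grip_width: 0.0002
gripper_force: 0.0
clock: 8.65
tcp_pos: [0.6352, -0.3194, 0.1717]
orientation: [3.136, -0.017, -0.006]
contact_force: [-0.6, -1.2, 0.3]
grip_width: -0.0002
gripper_force: 0.0
```

View pics/t4c.png

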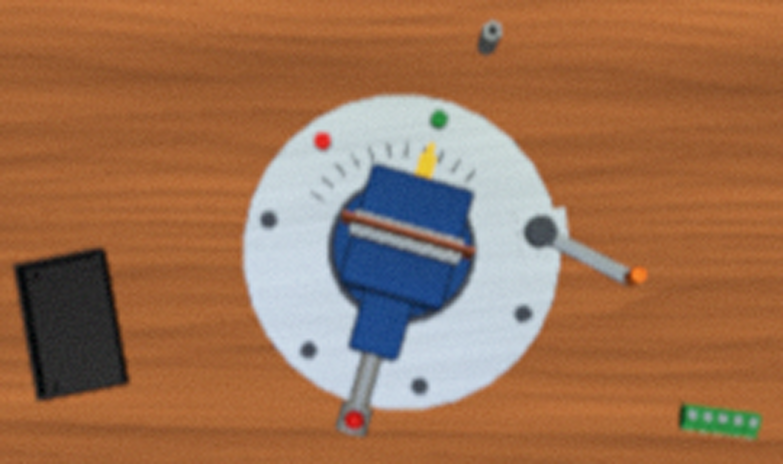

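The pointer is still aimed at the green marker: tip (431,147), cap (438,119). The post is at (637,275), and the loose parts look unmoved. I'll check the lever angle (expected about -2.02 rad).

```bash
python3 - <<'E'
from h import *
f=lambda u,v,z:atz("top",(u+.5)/2.9-.5+200,(v+.5)/2.9-.5+160,z)[:2]
d=f(638,275,.06)-f(540,231,.03); a=np.arctan2(d[1],d[0]); print(a,"lever",.163-np.radians(65)-a, np.linalg.norm(d))
E
```

```text
-2.0347999620658688 lever 1.0633359482695546 0.08064172036781586
```

```bash
python3 -c "
from bench import r
print(r.hand_in())"
```

```text
the job is handed in; nothing more can be done
None
```

The job is handed in at about 9 s of the 58 s; no verdict was returned. By my camera measurements the pointer line was within 1 mm of the green marker, the lock lever was at its stop (about 1.06 rad measured), and the loose parts looked unmoved.

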